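# Stand the marker in the one sleeve that takes it

## Robot

A 6-joint arm with a two-finger parallel gripper is mounted at the origin on a cart in front of the work surface, level with it; the furniture and walls round the work are solid. World frame = base frame: x ahead of the robot, y to its left, z up, the work surface at z = 0. Lengths are in mm, angles in rad, forces in N, time in s.
With the tool pointing down it reaches from about 275 to 1000 mm from the base axis. Payload 8.4 kg.
Tool frame: the origin (TCP) lies at the very end of the fingers, on their centre line; the grasp point (between the pads) lies 19 mm behind it; z points along the fingers, y is the line along which they close (so a half turn about z gives the same grasp; the last joint's range is limited). The gripper opens to 85 mm and grips with 20 to 120 N. Pads are 22 mm wide; open, the fingers measure 114 mm over their backs; the gripper's body (76 mm by 85 mm) begins 54 mm behind the grasp point. The pads swing forward as they close: fully open they stand 13 mm farther back than shut.
Start: joints at [1.303, 0.353, 1.633, -0, 1.155, -0.002], TCP at [164.174, 603.054, 231.281] pointing down, gripper open.
Joint ranges: [-2.63, 2.63], [-0.92, 2.1], [0.06, 2.66], [-1.3, 4.44], [0, 2.69], [-3.02, 3.02]. Speed limits (rad/s): [2.22, 2.22, 2.79, 3.14, 3.14, 3.14].

## Interface

Orientations are given as [roll, pitch, yaw] about the fixed x, y, z axes, in that order (R = Rz(yaw) Ry(pitch) Rx(roll)).
In Python, from rig import sensors, grab_frame, camera_params, order gives the robot as it stands. The module is installed in compiled form; this text tells all that it offers.
- The arm moves only by the tool move_arm, never from a script. Its argument "motion" is a list of rows, each a list of 7 numbers: the turn, a rotation vector about the tool's x, y, z in normalised numbers (1 is 2 pi rad), then the shift along the tool's x, y, z in fractions of the full range, 1 being 0.6 m, then the finger opening in m, from 0 to 0.0854. A call has 1 to 8 rows; each row is the pose to reach, as a shift and turn from the pose commanded when the call began, along the tool's axes at that moment; what a row does not reach only later rows make up. A row lasts 1/8 s, in which the tool goes at most 62.5 mm and 10.7 degrees, less where a joint would pass 70% of its speed; a pose out of reach is approached as far as the arm can. A call with a gripper value outside its range is refused whole. The fingers move at their own pace and stop on an object; "grip_force" is the grip in N (left out, the last holds). Time passes only in rows, so rows that repeat a pose let the fingers close. It gives the time, the measured TCP pose, the force, the opening and the grip force at its end, in the units of the state.
- sensors.sense(): the state, without advancing time (a new reading comes with each control period).
- grab_frame(name): name is "scene" or "top"; returns (picture, depth): 400x640x3 uint8, red, green, blue; 400x640 float32, mm along the optical axis (not along the pixel's ray), 0 where there is no reading.
- camera_params(name): a dict with "camera_matrix" (3x3 intrinsics, pixels), "world_from_camera" (4x4, takes a point from camera to world coordinates). Camera axes: x right, y down, z forward; pixel columns grow to the right and rows downward; lengths in mm; the calibration is good to about 2 mm. A picture is of the moment at which its call begins. camera_params takes no time and is no camera call.
- order.sign_off(): hands the job in; it is judged then, once.
The state is a dict: "clock": time; "qpos": joint angles; "qvel": joint speeds; "joint_efforts": joint torques, N m; "eef_pos": TCP position; "tcp_rot": TCP orientation; "contact_force": force on the tool from outside, world axes, zero at the start; "wrist_torque": the same for the moment, N m; "opening": opening from 0.0 (shut) to 1.0 (fully open); "grasp_force": force on a finger pad.
Only numpy, scipy, OpenCV 4.12 (cv2) and the standard library are available. Lean on these libraries where they do the work, as an engineer would, in place of code of your own. Each camera call takes 0.05 s, during which the arm holds its last target. There are 200 camera calls.

## Task

Take the blue marker off its sloping rest and put it away in the four-sleeve caddy, standing upright with its blue cap on top. Only one sleeve is open to the bottom; the other three hide spacer plugs for shorter tools, so feel how far the marker goes in, and leave it standing all the way down in the deep one. Leave the black marker, specimen cup, timer and cartridge where they are.

Things in the scene. Friction and masses are not known exactly. Their poses are not given: they have to be found in the camera images.
- marker_blue: White marker pen with a blue cap, 139 mm long, round, 11 mm thick, 13 g; cap 52 mm long, 12 mm wide, its clip 2 mm proud. Origin at mid-length on the underside as it lies; +y runs along the pen to the plain end (which must end lowest), +z is its upper side, the centre line lies at z = 6 mm. Starts on pen_rest, sloping 25 degrees, cap end high.
- marker_tip (a point): Plain lower end of the blue marker, on its centre line (69.5 mm from mid-length), axes as the marker.
- marker_cap (a point): Outer end of the blue cap, on the centre line (69.5 mm from mid-length), axes as the marker.
- pen_rest: Fixed rest, base 160 x 50 x 6 mm. Origin under the base centre; the marker lies along x, its mid-length 56 mm up, cap end high at +x (the side away from the robot). Two white cradles, 8 mm long, 22 mm wide, lips 5 mm high, hold it 63 mm capwards and 50 mm tipwards of mid-length; a stop behind the plain end. Between the cradles it is free all round.
- caddy: Fixed caddy: base 56 x 152 x 6 mm, four blue upright sleeves along its y, 34 mm apart. Origin under the base centre. Sleeves: 24 mm outside, 16 mm bore, mouth flared to 22 mm bore, 30 mm outside, at z = 80 mm. One sleeve (varies, looks the same) has its floor at z = 9 mm; in the other three a plug stops the marker at z = 45 mm. Nothing clamps the marker: let go, it drops freely.
- sleeve_0 (a point): Centre of the mouth of sleeve 0 of the caddy (at caddy y = +51 mm), 80 mm over the bench.
- sleeve_1 (a point): Centre of the mouth of sleeve 1 of the caddy (at caddy y = +17 mm), 80 mm over the bench.
- sleeve_2 (a point): Centre of the mouth of sleeve 2 of the caddy (at caddy y = -17 mm), 80 mm over the bench.
- sleeve_3 (a point): Centre of the mouth of sleeve 3 of the caddy (at caddy y = -51 mm), 80 mm over the bench.
- marker_black: Black marker lying on the bench, 139 x 11 x 13 mm, a bystander; origin under its middle.
- specimen_cup: Specimen cup with a red lid, 56 mm across, 54 mm high, a bystander; origin under its middle.
- lab_timer: White timer, 68 x 66 x 18 mm, a bystander; origin under its middle.
- cartridge: White cartridge with a blue lid, 36 x 36 x 56 mm, a bystander; origin under its middle.

How it is judged (in metres and radians):
At the end, for the whole second after the job is handed in: The blue marker stands in a sleeve of the caddy, cap up, within about 11 degrees of upright, its plain end less than 18 mm above the underside of the caddy's base (so on the floor of the deep sleeve, not on a spacer plug), released and at rest (z of marker_tip in the frame of caddy between 0 and 0.018 m and x of marker_tip in the frame of caddy between -0.012 and 0.012 m and y of marker_tip in the frame of caddy between -0.063 and 0.063 m and angle between marker_blue's own y axis and vertical above 2.95 rad and linear speed of marker_blue below 0.06 m/s); the robot touches nothing.
It fails at once if a bystander (black marker, specimen cup, timer or cartridge) is moved by more than 25 mm (distance of any of marker_black, specimen_cup, lab_timer, cartridge from where it was at the start of the episode above 0.025 m).
It also fails if it takes over 56 s, if anything falls off the work surface, if the arm or the gripper's body presses on something with over 40 N, if the wrist force passes 120 N, or if a joint passes its speed limit or range.

## Working session

There is one attempt and no reset: what is moved stays moved. The work goes in short steps, Python scripts to look and compute and a tool call to move; the robot and the scene stay as the last step left them, time stands still between calls to the robot, and variables do not carry over. Pictures are saved under pics/ and viewed, at most 10 in all, crops included, and the job is handed in when it is done.

Besides the shell and the picture viewer there is one more tool, called after "Request:" as name(argument=value, ...), one argument or row to a line, values as JSON. move_arm: Moves the arm, as the interface text tells. Its arguments: {"type":"object","properties":{"motion":{"type":"array","items":{"type":"array","items":{"type":"number"}}},"grip_force":{"type":"number"}},"required":["motion"]}

```bash
mkdir -p pics; cat > h.py <<'E'
import numpy as np, cv2
from rig import sensors, grab_frame, camera_params, order
def pts(name, depth):
    p=camera_params(name);K=np.array(p["camera_matrix"]);T=np.array(p["world_from_camera"])
    v,u=np.indices(depth.shape)
    c=np.stack([(u-K[0,2])/K[0,0]*depth,(v-K[1,2])/K[1,1]*depth,depth],-1)
    return c@T[:3,:3].T+T[:3,3]
E
python3 - <<'E'
from h import *
for n in("scene","top"):
    im,d=grab_frame(n); cv2.imwrite(f"pics/{n}0.png",im[:,:,::-1]); np.savez(f"{n}0.npz",im=im,d=d)
    print(n,camera_params(n))
s=sensors.sense();print(s)
E
```

```text
scene {'camera_matrix': array([[480.70506526,   0.        , 329.5866959 ],
       [  0.        , 480.70506526, 203.31960114],
       [  0.        ,   0.        ,   1.        ]]), 'world_from_camera': array([[ 8.51674311e-01, -3.82621209e-01,  3.58122713e-01,
         1.05359175e+02],
       [-5.24069823e-01, -6.23493980e-01,  5.80177625e-01,
        -7.26707326e+02],
       [ 1.29909138e-03, -6.81803686e-01, -7.31534036e-01,
         1.02740965e+03],
       [ 0.00000000e+00,  0.00000000e+00,  0.00000000e+00,
         1.00000000e+00]])}
top {'camera_matrix': array([[505.63598716,   0.        , 324.22938335],
       [  0.        , 505.63598716, 205.71414008],
       [  0.        ,   0.        ,   1.        ]]), 'world_from_camera': array([[-9.49157541e-03, -9.84216911e-01,  1.76711577e-01,
         2.98671488e+02],
       [-9.99950906e-01,  8.83933856e-03, -4.47782173e-03,
         2.90379147e+01],
       [ 2.84513442e-03, -1.76745403e-01, -9.84252492e-01,
         1.51071694e+03],
       [ 0.00000000e+00,  0.00000000e+00,  0.00000000e+00,
         1.00000000e+00]])}
{'clock': 0.1, 'qpos': array([ 1.30255532e+00,  3.53581413e-01,  1.63404196e+00, -1.92859553e-05,
        1.15518652e+00, -2.39517381e-03]), 'qvel': array([-0.00017813, -0.00168163, -0.00406208,  0.00274621,  0.00037246,
       -0.0009588 ]), 'joint_efforts': array([ 1.78250360e-03, -6.06356263e+01, -3.42821395e+01,  5.39440646e-05,
        3.95593568e-03,  6.82258064e-05]), 'eef_pos': array([164.09705264, 602.64570828, 230.64279107]), 'tcp_rot': array([-3.14037538e+00,  1.47191236e-05,  2.87575463e+00]), 'contact_force': array([-0.01590804,  0.23815312,  0.18178991]), 'wrist_torque': array([-0.03685023,  0.03294021, -0.01959537]), 'grasp_force': 0.0, 'opening': 0.9973072815674696}
```

View pics/scene0.png

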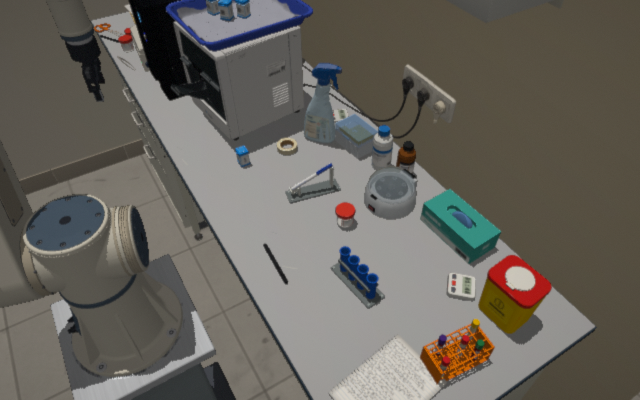

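View pics/top0.png

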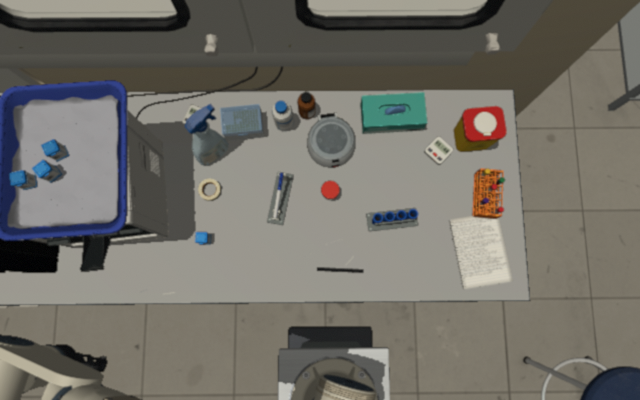

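The scene view shows the sloping marker at about (312,182) with its cap up at (325,169), and the caddy at (358,275). In the top view the rest is at (280,198) and the caddy at (392,218), with four mouths in a row. The bystanders are the cup at (330,190), the black marker at (340,270), the timer at (438,150) and the cartridge at (203,238).

```bash
python3 - <<'E'
from h import *
for n,rest,cad in(("top",(262,165,298,228),(360,200,425,236)),("scene",(280,155,345,205),(325,240,390,308))):
    z=np.load(f"{n}0.npz");im,d=z["im"],z["d"];P=pts(n,d)
    hsv=cv2.cvtColor(im,cv2.COLOR_RGB2HSV);blue=cv2.inRange(hsv,(105,110,40),(128,255,255))>0
    def sub(b):m=np.zeros(d.shape,bool);m[b[1]:b[3],b[0]:b[2]]=1;return m&(d>0)
    m=sub(rest)
    print(n,"cap",(blue&m).sum(),P[blue&m].mean(0),P[blue&m].min(0),P[blue&m].max(0))
    up=m&(P[...,2]>25)&(P[...,2]<110); q=P[up]
    c=q.mean(0);_,_,V=np.linalg.svd(q-c);a=V[0]*np.sign(V[0][2]);t=(q-c)@a
    print("up",len(q),c,a,t.min(),t.max(), "slope",np.degrees(np.arcsin(a[2])),"yaw",np.degrees(np.arctan2(a[1],a[0])))
    lo=m&(P[...,2]>2)&(P[...,2]<10);print("base",cv2.minAreaRect(P[lo][:,:2].astype(np.float32)))
    m=sub(cad); t=m&(P[...,2]>70)&(P[...,2]<90)
    q=P[t];r=cv2.minAreaRect(q[:,:2].astype(np.float32));print("caddy top",len(q),q.mean(0),r)
    lo=m&(P[...,2]>2)&(P[...,2]<12);print("base",cv2.minAreaRect(P[lo][:,:2].astype(np.float32)))
    for l in (t,up):
        nn,lab,st,ce=cv2.connectedComponentsWithStats(l.astype(np.uint8))
        for i in range(1,nn):
            if st[i,4]>5: print(st[i],ce[i],P[lab==i].mean(0))
for n,b,s in(("scene",(270,145,400,315),4.5*.75),("top",(255,160,430,240),4.5)):
    im=np.load(f"{n}0.npz")["im"][b[1]:b[3],b[0]:b[2],::-1];cv2.imwrite(f"pics/{n}c.png",cv2.resize(im,None,fx=s,fy=s,interpolation=cv2.INTER_CUBIC))
E
```

```text
top cap 47 [628.54445903 149.56232699  83.97099669] [607.02126084 143.41073489  70.39103274] [650.10147012 156.6271843   94.57677492]
up 229 [591.26382421 156.00234447  61.77038759] [ 0.90337112 -0.18317735  0.38777143] -72.82486878961109 71.02433571333623 slope 22.815902107138832 yaw -11.462503813616136
base ((601.5751953125, 158.20468139648438), (193.4568634033203, 107.33360290527344), 0.007956419140100479)
caddy top 207 [ 527.57492017 -183.60508377   78.64735896] ((527.1864013671875, -181.7020263671875), (28.304292678833008, 129.47792053222656), 4.2418341636657715)
base ((531.6494750976562, -182.5979461669922), (195.95802307128906, 107.50084686279297), 89.403076171875)
[408 209  11   9  52] [413.40384615 212.69230769] [ 533.21178967 -233.46140674   78.16486227]
[385 211  10  10  53] [389.81132075 215.62264151] [ 525.20786571 -165.3082572    78.75821013]
[397 210  10  10  55] [401.58181818 214.18181818] [ 528.99625682 -199.14523754   79.33780431]
[373 213  10   9  47] [377.82978723 216.74468085] [ 522.34434906 -130.89220202   78.24821475]
[271 172  16  48 229] [278.42358079 195.087
[... 591 characters left out ...]
9683227539062), 6.288486003875732)
base ((543.9110717773438, -157.05064392089844), (210.7188720703125, 172.80734252929688), 57.63958740234375)
[339 246  12  11  79] [344.73417722 250.72151899] [ 518.52377078 -129.17083924   77.0687104 ]
[348 255  12  11  82] [353.40243902 259.76829268] [ 521.5060315  -163.47410412   77.17900676]
[357 264  12  12  85] [362.44705882 268.71764706] [ 525.26090475 -197.0166433    77.42741496]
[366 273  12  12  85] [371.77647059 278.32941176] [ 528.57872673 -231.20964743   77.27868645]
[289 163  45  31 264] [312.72348485 177.77651515] [591.01392084 153.40849582  58.50533841]
[338 203   7   2  12] [341.41666667 203.58333333] [609.98950089  28.41910541  52.60225002]
```

View pics/scenec.png

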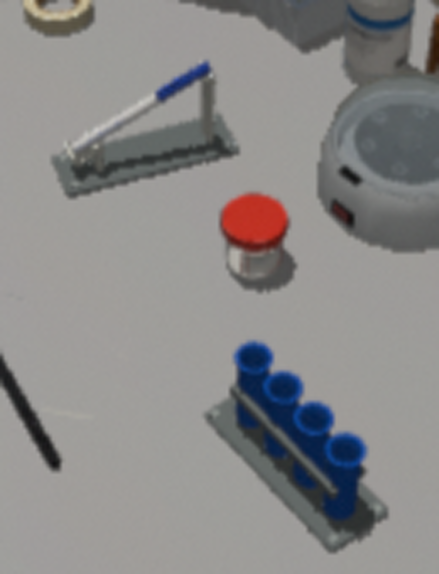

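View pics/topc.png

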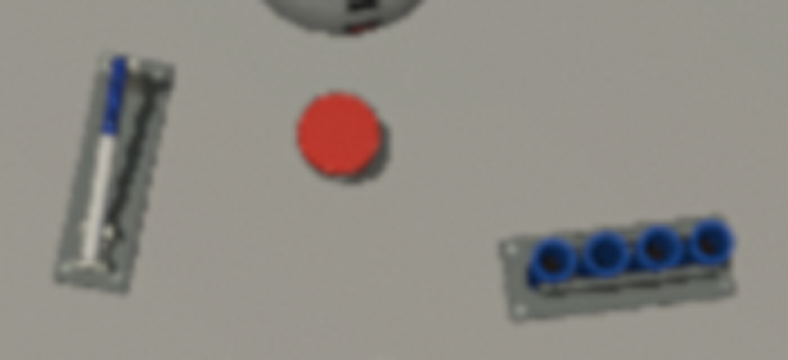

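The crops confirm the geometry. The pen's cap is at the far, high end, its plain end is by the stop near (75,155), and all four mouths are clear. I'll fit the pen axis from the two views next.

```bash
cat >> h.py <<'E'
from scipy.spatial.transform import Rotation as Ro
def mat(axis_z, axis_x):
    z=axis_z/np.linalg.norm(axis_z); x=axis_x-(axis_x@z)*z; x/=np.linalg.norm(x)
    return np.stack([x,np.cross(z,x),z],1)
def plan(p,R,op,n=None,lead=None):
    """rows from present pose to (p,R); printed as numbers for move_arm"""
    s=sensors.sense();R0=Ro.from_euler("xyz",s["tcp_rot"]).as_matrix()
    d=R0.T@(np.asarray(p)-s["eef_pos"])/1000; w=Ro.from_matrix(R0.T@R).as_rotvec()
    k=n or max(1,int(np.ceil(max(np.linalg.norm(d)/.06,np.degrees(np.linalg.norm(w))/10))))
    print("now",s["clock"],s["eef_pos"].round(1),"steps",k,"full",np.r_[w,d].round(4))
    for i in range(1,k+1): print(np.r_[w*i/k,d*i/k,op].round(4).tolist(),",")
E
python3 - <<'E'
from h import *
pl=[]
for n,b in(("top",(268,168,293,220)),("scene",(284,160,336,196))):
    z=np.load(f"{n}0.npz");im,d=z["im"],z["d"];P=pts(n,d)
    hsv=cv2.cvtColor(im,cv2.COLOR_RGB2HSV)
    m=(cv2.inRange(hsv,(105,110,40),(128,255,255))>0)|((hsv[...,2]>165)&(hsv[...,1]<45)&(P[...,2]>32))
    w=np.zeros_like(m);w[b[1]:b[3],b[0]:b[2]]=1;m&=w
    yx=np.argwhere(m)[:,::-1].astype(np.float32)
    vx,vy,x0,y0=cv2.fitLine(yx,cv2.DIST_HUBER,0,.01,.01).ravel()
    t=(yx-[x0,y0])@[vx,vy];print(n,len(yx),x0,y0,vx,vy,t.min(),t.max())
    p=camera_params(n);K=np.array(p["camera_matrix"]);T=np.array(p["world_from_camera"])
    ray=lambda u,v:T[:3,:3]@np.linalg.solve(K,[u,v,1])
    nn=np.cross(ray(x0,y0),ray(x0+vx*20,y0+vy*20));nn/=np.linalg.norm(nn);pl.append((nn,T[:3,3],[ray(x0+vx*s,y0+vy*s) for s in(t.min(),t.max())]))
a=np.cross(pl[0][0],pl[1][0]);a/=np.linalg.norm(a);a*=np.sign(a[2])
N=np.array([pl[0][0],pl[1][0],a]);o=np.linalg.solve(N,[pl[0][0]@pl[0][1],pl[1][0]@pl[1][1],a@[590,153,60]])
print("axis",a,"pt",o,"slope",np.degrees(np.arcsin(a[2])),"yaw",np.degrees(np.arctan2(a[1],a[0])))
for nn,c,rs in pl:
    for r in rs:
        A=np.stack([r,-a],1);s=np.linalg.lstsq(A,o-c,rcond=None)[0];print("end",o+a*s[1])
z=np.load("top0.npz");P=pts("top",z["d"]);m=(P[...,2]>120)&(P[...,1]>150)&(P[...,1]<700)&(P[...,0]>250)
print("tall x",np.percentile(P[m],[1,50],axis=0))
E
```

```text
top 106 277.80383 194.1553 0.1651354 -0.9862709 -24.145477 21.39266
scene 102 312.0915 175.2638 0.86393666 -0.5036005 -26.50681 22.008205
axis [ 0.89704791 -0.18964206  0.39917532] pt [589.47414627 158.33480615  63.7162107 ] slope 23.526634174222686 yaw -11.936958412517884
end [527.99647976 171.3316051   36.35940257]
end [650.45047801 145.44399281  90.84993101]
end [522.28989346 172.53801645  33.8200416 ]
end [648.81439566 145.7898718   90.12189441]
tall x [[412.60641313 156.8492714  130.03933809]
 [684.94392666 492.38873024 362.14590663]]
```

```bash
cat >> h.py <<'E'
cap=np.array([649.8,145.6,90.5]);yw=np.radians(-11.94);hd=np.array([np.cos(yw),np.sin(yw),0]);up=np.array([0,0,1.])
ax=np.cos(np.radians(25))*hd+np.sin(np.radians(25))*up
g=cap-ax*31.5; zg=-np.sin(np.radians(20))*hd-np.cos(np.radians(20))*up; Rg=mat(zg,-hd); pg=g+19*zg
E
python3 - <<'E'
from h import *
print(g,pg,Rg)
R0=Ro.from_euler("xyz",sensors.sense()["tcp_rot"]).as_matrix()
plan([210,400,280],R0,.0854);plan([380,220,270],R0,.0854)
E
```

```text
[621.86896176 151.50636144  77.18752476] [615.51117291 152.85079405  59.33336496] [[-9.19362173e-01  2.06887263e-01 -3.34620465e-01]
 [ 1.94410435e-01  9.78364789e-01  7.07596114e-02]
 [ 3.42020143e-01  1.38777878e-17 -9.39692621e-01]]
now 0.1 [164.1 602.6 230.6] steps 4 full [ 0.      0.      0.     -0.0975 -0.1835 -0.0491]
[0.0, 0.0, 0.0, -0.0244, -0.0459, -0.0123, 0.0854] ,
[0.0, 0.0, 0.0, -0.0488, -0.0918, -0.0246, 0.0854] ,
[0.0, 0.0, 0.0, -0.0731, -0.1376, -0.0368, 0.0854] ,
[0.0, 0.0, 0.0, -0.0975, -0.1835, -0.0491, 0.0854] ,
now 0.1 [164.1 602.6 230.6] steps 8 full [ 0.      0.      0.     -0.3088 -0.3125 -0.039 ]
[0.0, 0.0, 0.0, -0.0386, -0.0391, -0.0049, 0.0854] ,
[0.0, 0.0, 0.0, -0.0772, -0.0781, -0.0097, 0.0854] ,
[0.0, 0.0, 0.0, -0.1158, -0.1172, -0.0146, 0.0854] ,
[0.0, 0.0, 0.0, -0.1544, -0.1563, -0.0195, 0.0854] ,
[0.0, 0.0, 0.0, -0.193, -0.1953, -0.0244, 0.0854] ,
[0.0, 0.0, 0.0, -0.2316, -0.2344, -0.0292, 0.0854] ,
[0.0, 0.0, 0.0, -0.2702, -0.2735, -0.0341, 0.0854] ,
[0.0, 0.0, 0.0, -0.3088, -0.3125, -0.039, 0.0854] ,
```

Careful with the scale: shifts go in shares of 0.6 m and turns go in shares of 2 pi rad. That gives: -0.3125 m / 0.6 = -0.5208, -0.039 m / 0.6 = -0.065.

Request:
move_arm(
  motion=[
    [0,0,0,-0.0417,-0.0767,-0.02,0.05],
    [0,0,0,-0.0833,-0.1533,-0.04,0.05],
    [0,0,0,-0.1217,-0.23,-0.06,0.05],
    [0,0,0,-0.1667,-0.3,-0.0817,0.05],
    [0,0,0,-0.25,-0.3583,-0.0783,0.05],
    [0,0,0,-0.3333,-0.4083,-0.0733,0.05],
    [0,0,0,-0.425,-0.4667,-0.0683,0.05],
    [0,0,0,-0.515,-0.5208,-0.065,0.05],
  ],
)

```text
clock: 1.1
eef_pos: [378.8, 221.1, 270.4]
tcp_rot: [3.141, 0.0, 2.876]
contact_force: [1.2, 1.7, -0.6]
opening: 0.59
grasp_force: 0.0
```

```bash
python3 - <<'E'
from h import *
print(sensors.sense()["qpos"])
plan(pg-80*zg,Rg,.04,8)
E
```

```text
[ 5.24756887e-01  1.31329759e-02  1.96368533e+00  9.08973951e-05
  1.16438020e+00 -7.80531589e-01]
now 1.1 [378.8 221.1 270.4] steps 8 full [ 0.0103  0.3492 -0.0565 -0.2736 -0.0022  0.1359]
[0.0013, 0.0436, -0.0071, -0.0342, -0.0003, 0.017, 0.04] ,
[0.0026, 0.0873, -0.0141, -0.0684, -0.0005, 0.034, 0.04] ,
[0.0039, 0.1309, -0.0212, -0.1026, -0.0008, 0.051, 0.04] ,
[0.0052, 0.1746, -0.0283, -0.1368, -0.0011, 0.068, 0.04] ,
[0.0064, 0.2182, -0.0353, -0.171, -0.0014, 0.085, 0.04] ,
[0.0077, 0.2619, -0.0424, -0.2052, -0.0016, 0.1019, 0.04] ,
[0.009, 0.3055, -0.0494, -0.2394, -0.0019, 0.1189, 0.04] ,
[0.0103, 0.3492, -0.0565, -0.2736, -0.0022, 0.1359, 0.04] ,
```

To row units: -0.2736 m / 0.6 = -0.456, -0.171 m / 0.6 = -0.285, 0.3055 rad / 6.2832 = 0.0486.

Request:
move_arm(
  motion=[
    [0.0002,0.0069,-0.0011,-0.0567,0,0.0167,0.045],
    [0.0004,0.0138,-0.0022,-0.1133,-0.0008,0.0417,0.045],
    [0.0006,0.0208,-0.0033,-0.1717,-0.0017,0.075,0.045],
    [0.0008,0.0279,-0.0045,-0.2283,-0.0017,0.1067,0.045],
    [0.001,0.0347,-0.0056,-0.285,-0.0023,0.1383,0.045],
    [0.0013,0.0417,-0.0067,-0.3417,-0.0027,0.1683,0.045],
    [0.0014,0.0486,-0.0078,-0.3983,-0.0033,0.1983,0.045],
    [0.0016,0.0555,-0.009,-0.456,-0.0037,0.2267,0.045],
  ],
)

```text
clock: 2.1
eef_pos: [642.1, 148.3, 133.2]
tcp_rot: [-3.141, -0.351, 2.933]
contact_force: [-0.9, 0.0, 0.5]
opening: 0.527
grasp_force: 0.0
```

```bash
python3 - <<'E'
from h import *
plan(pg,Rg,.045,4)
im,d=grab_frame("scene");a=im[120:240,250:410,::-1];cv2.imwrite("pics/s1.png",cv2.resize(a,None,fx=4,fy=4,interpolation=cv2.INTER_CUBIC))
E
```

```text
now 2.1 [642.1 148.3 133.2] steps 4 full [-0.0004 -0.0022 -0.0003 -0.0001 -0.001   0.0787]
[-0.0001, -0.0006, -0.0001, -0.0, -0.0003, 0.0197, 0.045] ,
[-0.0002, -0.0011, -0.0001, -0.0001, -0.0005, 0.0393, 0.045] ,
[-0.0003, -0.0017, -0.0002, -0.0001, -0.0008, 0.059, 0.045] ,
[-0.0004, -0.0022, -0.0003, -0.0001, -0.001, 0.0787, 0.045] ,
```

View pics/s1.png

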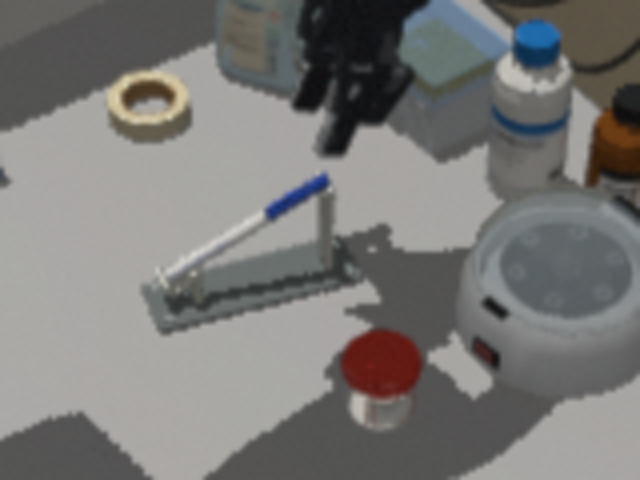

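The fingers, at about (335,110) in the crop, hang above the cap at (300,195) with the marker undisturbed. I'll descend and close.

To row units: 0.079 m / 0.6 = 0.1317, -0.001 m / 0.6 = -0.0017.

Request:
move_arm(
  motion=[
    [0,0,0,0,-0.0008,0.05,0.045],
    [0,0,0,0,-0.0017,0.0917,0.045],
    [0,0,0,0,-0.0017,0.1317,0.045],
    [0,0,0,0,-0.0017,0.1317,0.045],
    [0,0,0,0,-0.0017,0.1317,0.0],
    [0,0,0,0,-0.0017,0.1317,0.0],
    [0,0,0,0,-0.0017,0.1317,0.0],
    [0,0,0,0,-0.0017,0.1317,0.0],
  ],
  grip_force=40,
)

```text
clock: 3.15
eef_pos: [615.4, 153.5, 61.2]
tcp_rot: [3.141, -0.348, 2.933]
contact_force: [1.0, -0.2, 6.0]
opening: 0.121
grasp_force: 43.5
```

```bash
python3 - <<'E'
from h import *
s=sensors.sense()
plan(s["eef_pos"]+[0,0,100],Rg,0,4)
E
```

```text
now 3.15 [615.4 153.5  61.2] steps 4 full [ 0.0005  0.0013 -0.0003  0.0341  0.     -0.094 ]
[0.0001, 0.0003, -0.0001, 0.0085, 0.0, -0.0235, 0.0] ,
[0.0002, 0.0007, -0.0001, 0.017, 0.0, -0.047, 0.0] ,
[0.0004, 0.001, -0.0002, 0.0256, 0.0, -0.0705, 0.0] ,
[0.0005, 0.0013, -0.0003, 0.0341, 0.0, -0.094, 0.0] ,
```

To row units: -0.141 m / 0.6 = -0.235, -0.094 m / 0.6 = -0.1567.

Request:
move_arm(
  motion=[
    [0,0,0,0.0142,0,-0.0392,0],
    [0,0,0,0.0283,0,-0.0783,0],
    [0,0,0,0.0567,0,-0.1567,0],
    [0,0,0,0.0717,0,-0.1967,0],
    [0,0,0,0.085,0,-0.235,0],
    [0,0,0,0.085,0,-0.235,0],
  ],
)

```text
clock: 3.9
eef_pos: [616.1, 153.5, 211.9]
tcp_rot: [3.14, -0.346, 2.933]
contact_force: [-0.5, 0.4, 0.4]
opening: 0.114
grasp_force: 42.6
```

```bash
cat >> h.py <<'E'
def pen():
    """pen axis (to cap) and cap end from the two views, assuming the present pose within ~60mm of the grasp"""
    pl=[]; s=sensors.sense();R=Ro.from_euler("xyz",s["tcp_rot"]).as_matrix();gp=s["eef_pos"]-19*R[:,2]
    for n in("top","scene"):
        im,d=grab_frame(n);hsv=cv2.cvtColor(im,cv2.COLOR_RGB2HSV)
        p=camera_params(n);K=np.array(p["camera_matrix"]);T=np.array(p["world_from_camera"])
        P=pts(n,d);m=(cv2.inRange(hsv,(105,110,40),(128,255,255))>0)|((hsv[...,2]>150)&(hsv[...,1]<45))
        m&=(np.linalg.norm(P-gp,axis=-1)<135)&(P[...,2]>95)&(d>0)
        cv2.imwrite("pics/m_%s.png"%n,m*255)
        c=K@(T[:3,:3].T@(gp-T[:3,3]));c=(c/c[2])[:2].astype(int)
        cv2.imwrite("pics/c_%s.png"%n,cv2.resize(im[max(c[1]-60,0):c[1]+60,max(c[0]-60,0):c[0]+60,::-1],None,fx=3,fy=3))
        yx=np.argwhere(m)[:,::-1].astype(np.float32);print(n,len(yx),"grasp px",c)
        if len(yx)<10: continue
        q=P[m];print(" cloud",q.min(0).round(1),q.max(0).round(1))
        vx,vy,x0,y0=cv2.fitLine(yx,cv2.DIST_HUBER,0,.01,.01).ravel()
        ray=lambda u,v:T[:3,:3]@np.linalg.solve(K,[u,v,1])
        nn=np.cross(ray(x0,y0),ray(x0+vx*20,y0+vy*20));nn/=np.linalg.norm(nn);pl.append((nn,T[:3,3]))
    if len(pl)==2:
        a=np.cross(pl[0][0],pl[1][0]);a/=np.linalg.norm(a);a*=np.sign(a[2])
        o=np.linalg.solve(np.array([pl[0][0],pl[1][0],a]),[pl[0][0]@pl[0][1],pl[1][0]@pl[1][1],a@gp])
        print("axis",a,"slope",np.degrees(np.arcsin(a[2])),"pt",o,"gp",gp,"ang to toolz",np.degrees(np.arccos(-a@R[:,2])))
    a=[cv2.imread("pics/c_%s.png"%n) for n in("top","scene")];h=min(x.shape[0] for x in a)
    return np.hstack([x[:h] for x in a])
E
python3 - <<'E'
from h import *
cv2.imwrite("pics/p1.png",pen())
E
```

```text
top 0 grasp px [274 170]
scene 79 grasp px [321 127]
 cloud [525.1 150.7 183.1] [631.8 173.1 356.9][ WARN:0@1.475] global loadsave.cpp:1063 imwrite_ Unsupported depth image for selected encoder is fallbacked to CV_8U.
```

View pics/p1.png

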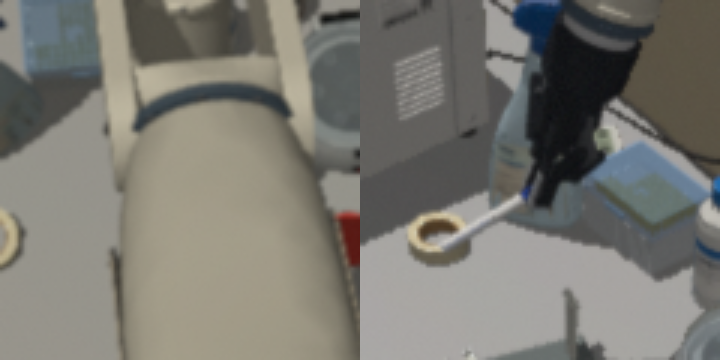

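The marker is held firmly: in the scene view it runs from the fingers at (530,195) to the plain end at (445,245), and its rest is empty. Next I'll check whether depth inside the mouths suggests which sleeve to try first, and plan the swing.

```bash
cat >> h.py <<'E'
SL=np.array([[520.5,-130],[523.6,-164.2],[527.2,-198.0],[530.8,-232.0]])
def place(i,ztip,yaw=-15,down=45):
    u=np.array([np.cos(np.radians(yaw)),np.sin(np.radians(yaw)),0]);b=np.radians(down)
    z=np.cos(b)*u-np.sin(b)*up; gp=np.r_[SL[i],ztip+107.5]
    return gp+19*z, mat(z,-u)
E
python3 - <<'E'
from h import *
z=np.load("top0.npz");P=pts("top",z["d"]);im=z["im"]
p=camera_params("top");K=np.array(p["camera_matrix"]);T=np.array(p["world_from_camera"])
for s in SL:
    c=K@(T[:3,:3].T@(np.r_[s,80]-T[:3,3]));c=(c/c[2])[:2].round().astype(int)
    print(s,c);print(P[c[1]-4:c[1]+5,c[0]-4:c[0]+5,2].round().astype(int))
p1,R1=place(0,140)
plan(p1,R1,0,8)
E
```

```text
[ 520.5 -130. ] [378 217]
[[   3   79   79   84   82   84   75   46   49]
 [  79   84   70   73   74   75   82   76   53]
 [  79   75   67   65   68   75   73   76   85]
 [  79   72   50   45   48   60   68   77   77]
 [  79   44   43   48   42   55   69   75   87]
 [  85   44   45   50   42   46   62   75   78]
 [  78   77   45   45   37   48   72   84   83]
 [  76   80   74   44   44   68   78   76    9]
 [  51   80   80   78   83   82   78    6 1511]]
[ 523.6 -164.2] [390 216]
[[ 1 86 77 83 79 84 74 49 57]
 [80 74 81 79 69 72 78 80 47]
 [85 75 64 65 62 68 76 77 75]
 [78 48 40 43 49 65 69 79 76]
 [77 28 32 32 43 56 71 78 85]
 [81  8 10 16 30 50 75 75 79]
 [83 81  7 11 32 53 73 80 85]
 [67 78 80 77 79 76 84 80 12]
 [63 65 79 79 73 77 79 12  4]]
[ 527.2 -198. ] [401 215]
[[52 82 87 79 84 77 75 82 78]
 [78 84 80 69 74 69 82 75 84]
 [84 83 58 56 61 70 73 76 78]
 [78 75 39 44 43 53 69 67 79]
 [79 75 49 46 46 49 63 75 75]
 [80 79 45 40 46 50 62 72 76]
 [63 81 81 44 50 44 72 75 79]
 [60 66 84 78 80 80 82 83  7]
 [45 55 59 87 82 84 82 13  9]]
[ 530.8 -232. ] [413 213]
[[ 5 77 85 80 82 75 85  0 -2]
 [47 78 73 75 77 80 77 83 -2]
 [86 81 74 68 70 74 76 75 78]
 [77 70 50 49 50 71 71 79 76]
 [80 46 46 42 47 54 72 73 81]
 [78 67 48 42 40 51 68 79 80]
 [80 80 42 44 42 49 67 78 75]
 [69 77 82 43 40 70 81 81 82]
 [59 63 77 81 79 75 81 81 -2]]
now 4.0 [614.8 153.3 209.4] steps 8 full [ 0.0115 -1.1345  0.0549  0.0273 -0.2974 -0.0161]
[0.0014, -0.1418, 0.0069, 0.0034, -0.0372, -0.002, 0.0] ,
[0.0029, -0.2836, 0.0137, 0.0068, -0.0743, -0.004, 0.0] ,
[0.0043, -0.4254, 0.0206, 0.0102, -0.1115, -0.006, 0.0] ,
[0.0058, -0.5673, 0.0275, 0.0136, -0.1487, -0.0081, 0.0] ,
[0.0072, -0.7091, 0.0343, 0.0171, -0.1859, -0.0101, 0.0] ,
[0.0086, -0.8509, 0.0412, 0.0205, -0.223, -0.0121, 0.0] ,
[0.0101, -0.9927, 0.048, 0.0239, -0.2602, -0.0141, 0.0] ,
[0.0115, -1.1345, 0.0549, 0.0273, -0.2974, -0.0161, 0.0] ,
```

Sleeve 1 reads down to about z = 8 while the other three stop at about 44, so I'll try it first and confirm by feel.

```bash
python3 - <<'E'
from h import *
p1,R1=place(1,130)
plan(p1,R1,0,9)
E
```

```text
now 4.0 [614.8 153.3 209.4] steps 9 full [ 0.0115 -1.1345  0.0549  0.0144 -0.3302 -0.0102]
[0.0013, -0.1261, 0.0061, 0.0016, -0.0367, -0.0011, 0.0] ,
[0.0026, -0.2521, 0.0122, 0.0032, -0.0734, -0.0023, 0.0] ,
[0.0038, -0.3782, 0.0183, 0.0048, -0.1101, -0.0034, 0.0] ,
[0.0051, -0.5042, 0.0244, 0.0064, -0.1467, -0.0045, 0.0] ,
[0.0064, -0.6303, 0.0305, 0.008, -0.1834, -0.0057, 0.0] ,
[0.0077, -0.7564, 0.0366, 0.0096, -0.2201, -0.0068, 0.0] ,
[0.009, -0.8824, 0.0427, 0.0112, -0.2568, -0.0079, 0.0] ,
[0.0102, -1.0085, 0.0488, 0.0128, -0.2935, -0.009, 0.0] ,
[0.0115, -1.1345, 0.0549, 0.0144, -0.3302, -0.0102, 0.0] ,
```

To row units: -0.29 m / 0.6 = -0.4833, -0.257 m / 0.6 = -0.4283, -1.0085 rad / 6.2832 = -0.1605.

Request:
move_arm(
  motion=[
    [0.0002,-0.0201,0.001,0.0167,-0.0617,-0.0333,0],
    [0.0004,-0.0401,0.0019,0.025,-0.1217,-0.05,0],
    [0.0006,-0.0602,0.0029,0.025,-0.1833,-0.05,0],
    [0.0008,-0.0802,0.0038,0.025,-0.245,-0.05,0],
    [0.001,-0.1003,0.0049,0.025,-0.305,-0.05,0],
    [0.0012,-0.1203,0.0058,0.025,-0.3667,-0.05,0],
    [0.0014,-0.1404,0.0068,0.025,-0.4283,-0.0417,0],
    [0.0016,-0.1605,0.0078,0.0233,-0.4833,-0.025,0],
  ],
)

```text
clock: 5.0
eef_pos: [546.1, -129.5, 228.7]
tcp_rot: [-3.138, 0.664, 2.888]
contact_force: [1.3, -0.1, -1.3]
opening: 0.12
grasp_force: 42.5
```

```bash
python3 - <<'E'
from h import *
p1,R1=place(1,130)
print(sensors.sense()["qpos"]);plan(p1,R1,0,2)
E
```

```text
[-0.22043688  0.01780439  2.25346405 -0.11927251  0.20853187 -1.42760847]
now 5.0 [ 546.1 -129.5  228.7] steps 2 full [ 0.0012 -0.1218  0.0061  0.0026 -0.0393  0.004 ]
[0.0006, -0.0609, 0.003, 0.0013, -0.0197, 0.002, 0.0] ,
[0.0012, -0.1218, 0.0061, 0.0026, -0.0393, 0.004, 0.0] ,
```

The wrist is near its singularity (j5 about 0.2). I'll yaw the tool about 35° to the left of radial so that the descent stays reachable.

```bash
python3 - <<'E'
from h import *
p1,R1=place(1,130,20)
plan(p1,R1,0,8)
E
```

```text
now 5.0 [ 546.1 -129.5  228.7] steps 8 full [-0.4038 -0.119  -0.4517  0.0045 -0.0316  0.0025]
[-0.0505, -0.0149, -0.0565, 0.0006, -0.004, 0.0003, 0.0] ,
[-0.101, -0.0297, -0.1129, 0.0011, -0.0079, 0.0006, 0.0] ,
[-0.1514, -0.0446, -0.1694, 0.0017, -0.0119, 0.0009, 0.0] ,
[-0.2019, -0.0595, -0.2259, 0.0022, -0.0158, 0.0013, 0.0] ,
[-0.2524, -0.0744, -0.2823, 0.0028, -0.0198, 0.0016, 0.0] ,
[-0.3029, -0.0892, -0.3388, 0.0033, -0.0237, 0.0019, 0.0] ,
[-0.3533, -0.1041, -0.3953, 0.0039, -0.0277, 0.0022, 0.0] ,
[-0.4038, -0.119, -0.4517, 0.0045, -0.0316, 0.0025, 0.0] ,
```

To row units: -0.0316 m / 0.6 = -0.0527, 0.0045 m / 0.6 = 0.0075, -0.119 rad / 6.2832 = -0.0189.

Request:
move_arm(
  motion=[
    [-0.008,-0.0024,-0.0089,0.001,-0.0067,0.0005,0],
    [-0.0161,-0.0048,-0.018,0.0017,-0.0133,0.001,0],
    [-0.024,-0.0072,-0.0269,0.0028,-0.02,0.0017,0],
    [-0.0321,-0.0095,-0.036,0.0033,-0.0267,0.0017,0],
    [-0.0401,-0.0118,-0.0449,0.005,-0.0333,0.0027,0],
    [-0.0482,-0.0142,-0.054,0.0055,-0.04,0.0033,0],
    [-0.0562,-0.0166,-0.0629,0.0067,-0.0467,0.0033,0],
    [-0.0643,-0.0189,-0.0719,0.0075,-0.0527,0.0042,0],
  ],
)

```text
clock: 6.0
eef_pos: [553.0, -133.6, 268.5]
tcp_rot: [3.124, 0.685, -2.85]
contact_force: [1.5, -0.4, -0.1]
opening: 0.12
grasp_force: 42.8
```

```bash
python3 - <<'E'
from h import *
p1,R1=place(1,130,20)
print(sensors.sense()["qpos"]);plan(p1,R1,0,1)
cv2.imwrite("pics/p2.png",pen())
E
```

```text
[-0.53011865  0.0470007   2.12425397  0.86730161  0.67246866 -3.01652012]
now 6.0 [ 553.  -133.6  268.5] steps 1 full [-0.021  -0.1003 -0.0433  0.0463 -0.0204  0.0192]
[-0.021, -0.1003, -0.0433, 0.0463, -0.0204, 0.0192, 0.0] ,
top 24 grasp px [389 196]
 cloud [ 471.7 -142.9  277.7] [549.9 -93.3 338.1]
scene 18 grasp px [358 190]
 cloud [ 542.3 -142.6  309. ] [ 551.1 -132.9  318.3]
axis [-0.01366412  0.0513293   0.9985883 ] slope 86.9551929295821 pt [ 547.53528043 -138.7899048   283.36929212] gp [ 541.54839147 -137.42053249  283.21698261] ang to toolz 39.52029594331726[ WARN:0@1.437] global loadsave.cpp:1063 imwrite_ Unsupported depth image for selected encoder is fallbacked to CV_8U.
```

View pics/p2.png

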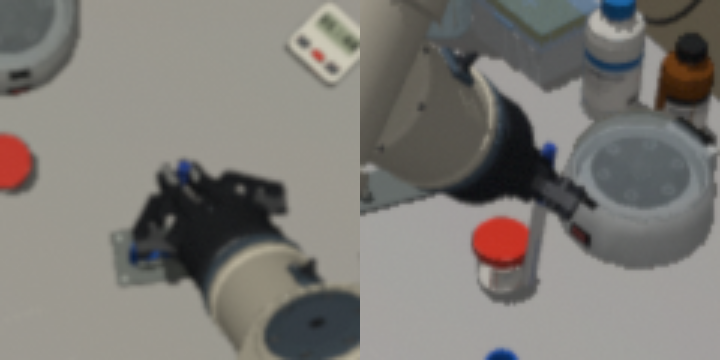

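The marker is nearly upright in the gripper, with the cap at about (548,155) in the scene crop, but j6 has reached its limit. Yawing the other way, with the tool pointing towards -y, keeps j4 and j6 in range, so I'll swing there while still high.

```bash
python3 - <<'E'
from h import *
p1,R1=place(1,150,-65)
plan(p1,R1,0,16)
E
```

```text
now 6.1 [ 554.2 -134.1  269.6] steps 16 full [ 0.972  -0.0893  1.0587  0.0441 -0.0332 -0.0036]
[0.0607, -0.0056, 0.0662, 0.0028, -0.0021, -0.0002, 0.0] ,
[0.1215, -0.0112, 0.1323, 0.0055, -0.0042, -0.0005, 0.0] ,
[0.1822, -0.0167, 0.1985, 0.0083, -0.0062, -0.0007, 0.0] ,
[0.243, -0.0223, 0.2647, 0.011, -0.0083, -0.0009, 0.0] ,
[0.3037, -0.0279, 0.3308, 0.0138, -0.0104, -0.0011, 0.0] ,
[0.3645, -0.0335, 0.397, 0.0165, -0.0125, -0.0014, 0.0] ,
[0.4252, -0.0391, 0.4632, 0.0193, -0.0145, -0.0016, 0.0] ,
[0.486, -0.0447, 0.5294, 0.022, -0.0166, -0.0018, 0.0] ,
[0.5467, -0.0502, 0.5955, 0.0248, -0.0187, -0.002, 0.0] ,
[0.6075, -0.0558, 0.6617, 0.0276, -0.0208, -0.0023, 0.0] ,
[0.6682, -0.0614, 0.7279, 0.0303, -0.0229, -0.0025, 0.0] ,
[0.729, -0.067, 0.794, 0.0331, -0.0249, -0.0027, 0.0] ,
[0.7897, -0.0726, 0.8602, 0.0358, -0.027, -0.0029, 0.0] ,
[0.8505, -0.0781, 0.9264, 0.0386, -0.0291, -0.0032, 0.0] ,
[0.9112, -0.0837, 0.9925, 0.0413, -0.0312, -0.0034, 0.0] ,
[0.972, -0.0893, 1.0587, 0.0441, -0.0332, -0.0036, 0.0] ,
```

To row units: -0.016 m / 0.6 = -0.0267, -0.002 m / 0.6 = -0.0033, 0.53 rad / 6.2832 = 0.0844.

Request:
move_arm(
  motion=[
    [0.0095,-0.0008,0.0105,0,-0.0033,0,0],
    [0.0191,-0.0016,0.021,0,-0.0067,0,0],
    [0.0286,-0.0024,0.0318,0,-0.01,0,0],
    [0.0382,-0.0032,0.0422,0,-0.0133,0,0],
    [0.0477,-0.004,0.0525,0,-0.0167,0,0],
    [0.0581,-0.0048,0.0637,0,-0.02,0,0],
    [0.0676,-0.0056,0.0732,0,-0.0233,0,0],
    [0.0772,-0.0064,0.0844,0,-0.0267,0,0],
  ],
)

```text
clock: 7.1
eef_pos: [550.7, -144.5, 261.1]
tcp_rot: [-3.125, 0.689, 2.854]
contact_force: [-0.4, -0.9, -0.1]
opening: 0.121
grasp_force: 42.8
```

```bash
python3 - <<'E'
from h import *
p1,R1=place(1,150,-65)
print(sensors.sense()["qpos"]);plan(p1,R1,0,8)
E
```

```text
[-0.22581932 -0.02630302  2.22128556 -0.21408731  0.26493978 -1.31621739]
now 7.1 [ 550.7 -144.5  261.1] steps 8 full [ 0.5537 -0.0852  0.6274  0.0197 -0.0365  0.0064]
[0.0692, -0.0106, 0.0784, 0.0025, -0.0046, 0.0008, 0.0] ,
[0.1384, -0.0213, 0.1568, 0.0049, -0.0091, 0.0016, 0.0] ,
[0.2076, -0.0319, 0.2353, 0.0074, -0.0137, 0.0024, 0.0] ,
[0.2768, -0.0426, 0.3137, 0.0099, -0.0183, 0.0032, 0.0] ,
[0.3461, -0.0532, 0.3921, 0.0123, -0.0228, 0.004, 0.0] ,
[0.4153, -0.0639, 0.4705, 0.0148, -0.0274, 0.0048, 0.0] ,
[0.4845, -0.0745, 0.549, 0.0173, -0.0319, 0.0056, 0.0] ,
[0.5537, -0.0852, 0.6274, 0.0197, -0.0365, 0.0064, 0.0] ,
```

To row units: -0.0365 m / 0.6 = -0.0608, 0.0197 m / 0.6 = 0.0328, 0.549 rad / 6.2832 = 0.0874.

Request:
move_arm(
  motion=[
    [0.0111,-0.0016,0.0124,0.0042,-0.0075,0.0017,0],
    [0.022,-0.0033,0.025,0.0083,-0.015,0.0027,0],
    [0.0331,-0.0051,0.0374,0.0125,-0.0225,0.004,0],
    [0.0441,-0.0068,0.05,0.0167,-0.03,0.005,0],
    [0.0551,-0.0084,0.0624,0.02,-0.0383,0.0067,0],
    [0.066,-0.0102,0.0748,0.025,-0.0458,0.0083,0],
    [0.0771,-0.0119,0.0874,0.0283,-0.0533,0.0093,0],
    [0.0882,-0.0135,0.0998,0.0328,-0.0608,0.0107,0],
  ],
)

```text
clock: 8.1
eef_pos: [529.2, -176.3, 243.7]
tcp_rot: [-3.14, 0.785, 2.008]
contact_force: [0.5, -0.1, 0.2]
opening: 0.118
grasp_force: 42.6
```

```bash
python3 - <<'E'
from h import *
p1,R1=place(1,150,-65)
print(sensors.sense()["qpos"]);plan(p1,R1,0,1)
cv2.imwrite("pics/p3.png",pen())
E
```

```text
[ 0.09767701  0.16664166  2.1184742  -1.05118229  0.8760938   0.37965179]
now 8.1 [ 529.2 -176.3  243.7] steps 1 full [-0.0011 -0.0007  0.0008 -0.0003  0.     -0.0001]
[-0.0011, -0.0007, 0.0008, -0.0003, 0.0, -0.0001, 0.0] ,
top 25 grasp px [398 205]
 cloud [ 483.3 -176.3  247.4] [ 528.6 -139.5  306.3]
scene 50 grasp px [357 209]
 cloud [ 517.3 -173.5  260.3] [ 535.1 -151.5  291.5]
axis [-0.09580719  0.15792338  0.98279255] slope 79.35561237971383 pt [ 526.6537264  -168.03851949  258.10839849] gp [ 523.53723307 -164.08334876  257.16903806] ang to toolz 34.397783600177505[ WARN:0@1.645] global loadsave.cpp:1063 imwrite_ Unsupported depth image for selected encoder is fallbacked to CV_8U.
```

View pics/p3.png

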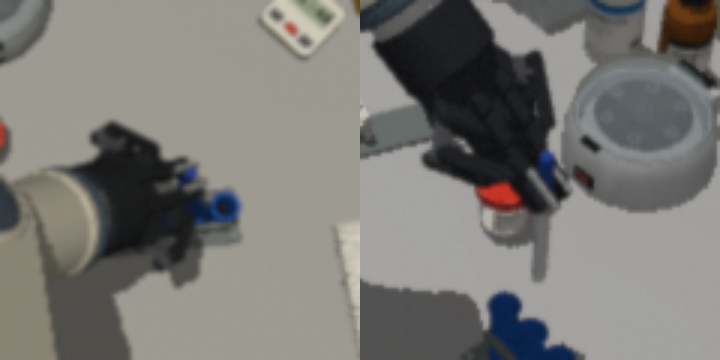

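The marker hangs nearly vertical in the scene crop, from the cap at (546,160) to the plain end at (540,280), with the caddy below it. I'll compare the visible lower body with the predicted line.

```bash
cat >> h.py <<'E'
def proj(n,X):
    p=camera_params(n);K=np.array(p["camera_matrix"]);T=np.array(p["world_from_camera"]);c=K@(T[:3,:3].T@(np.asarray(X)-T[:3,3]));return c[:2]/c[2]
E
python3 - <<'E'
from h import *
gp=np.array([523.54,-164.08,257.17])
for k in(0,-40,-80,-107.5,31.5): print(k,proj("scene",gp+[0,0,k]))
im,d=grab_frame("scene");hsv=cv2.cvtColor(im,cv2.COLOR_RGB2HSV)
P=pts("scene",d)
# body: pixels clearly above bench in strip below fingers
for r in range(210,248,3):
    w=[(c,int(im[r,c].mean()),P[r,c].round(0).astype(int).tolist()) for c in range(345,371) if 100<P[r,c,2]<260 and abs(P[r,c,1]+164)<40]
    print(r,[x[0] for x in w], w[len(w)//2][2] if w else "")
E
```

```text
0 [357.46671601 209.95591705]
-40 [356.68012682 222.03904082]
-80 [355.93545612 233.47823719]
-107.5 [355.44610107 240.99542381]
31.5 [358.1180256 199.9508795]
210 [361, 362, 363, 364, 365, 366] [534, -173, 259]
213 [349, 356, 361, 362, 363, 364, 365, 366] [533, -172, 250]
216 [351, 352, 353, 354, 355, 357, 358, 359, 360, 361, 362, 363] [516, -178, 255]
219 [353, 354, 355, 356, 357, 358, 359, 360, 361, 362] [512, -183, 253]
222 [355, 356, 357, 358, 359] [521, -168, 223]
225 [355, 356, 357, 358, 359] [519, -173, 219]
228 [355, 356, 357, 358, 359] [522, -169, 203]
231 [355, 356, 357, 358, 359] [520, -172, 197]
234 [355, 356, 357, 358] [522, -171, 183]
237 [354, 355, 356, 357, 358] [520, -169, 172]
240 [354, 355, 356, 357, 358] [520, -171, 163]
243 [] 
246 []
```

The body sits within about 1 mm of the predicted line and the tip is at z of about 150. I'll lower it to just inside the mouth.

To row units: 0.06 m / 0.6 = 0.1, 0.057 m / 0.6 = 0.095.

Request:
move_arm(
  motion=[
    [0,0,0,0.0167,0,0.0167,0],
    [0,0,0,0.0333,0,0.0333,0],
    [0,0,0,0.05,0,0.05,0],
    [0,0,0,0.0667,0,0.0667,0],
    [0,0,0,0.0767,0,0.0767,0],
    [0,0,0,0.0867,0,0.0867,0],
    [0,0,0,0.095,0,0.095,0],
    [0,0,0,0.1,0,0.1,0],
  ],
)

```text
clock: 9.25
eef_pos: [530.4, -177.2, 160.8]
tcp_rot: [3.141, 0.787, 2.009]
contact_force: [-3.3, 2.9, 2.6]
opening: 0.12
grasp_force: 43.1
```

```bash
python3 - <<'E'
from h import *
s=sensors.sense();R=Ro.from_euler("xyz",s["tcp_rot"]).as_matrix();gp=s["eef_pos"]-19*R[:,2]
print(s["qpos"],"gp",gp,"tip z",gp[2]-107.5,s["contact_force"],s["wrist_torque"])
E
```

```text
[ 0.09588579  0.32131488  2.17594239 -1.23363262  0.7852697   0.6431417 ] gp [ 524.73479544 -164.99579858  174.19601144] tip z 66.69601143822791 [-3.33579705  2.91856958  2.61281295] [ 0.74463686  0.65374779 -0.17550006]
```

There is light contact of about 5 N on the flare, pushing towards -x, +y, and j4 is nearing its limit. I'll shift 1.5 mm that way and yaw another 20° about the pen axis.

```bash
sed -i 's/\[523.6,-164.2\]/[522.9,-163.2]/' h.py; python3 - <<'E'
from h import *
p1,R1=place(1,66,-85)
plan(p1,R1,0,5)
u=R1.T@np.array([0,0,-1]);print(u)
E
```

```text
now 9.25 [ 530.4 -177.2  160.8] steps 5 full [ 0.2484  0.0017  0.2479  0.0028 -0.0055 -0.0018]
[0.0497, 0.0003, 0.0496, 0.0006, -0.0011, -0.0004, 0.0] ,
[0.0994, 0.0007, 0.0992, 0.0011, -0.0022, -0.0007, 0.0] ,
[0.149, 0.001, 0.1487, 0.0017, -0.0033, -0.0011, 0.0] ,
[0.1987, 0.0013, 0.1983, 0.0022, -0.0044, -0.0014, 0.0] ,
[0.2484, 0.0017, 0.2479, 0.0028, -0.0055, -0.0018, 0.0] ,
[7.07106781e-01 6.93889390e-18 7.07106781e-01]
```

To row units: -0.0055 m / 0.6 = -0.0092, -0.0044 m / 0.6 = -0.0073, 0.149 rad / 6.2832 = 0.0237.

Request:
move_arm(
  motion=[
    [0.008,0,0.008,0.001,-0.0017,-0.0007,0],
    [0.0158,0,0.0158,0.0017,-0.0033,-0.0012,0],
    [0.0237,0,0.0237,0.0028,-0.0055,-0.0017,0],
    [0.0317,0,0.0315,0.0033,-0.0073,-0.0023,0],
    [0.0395,0,0.0395,0.005,-0.0092,-0.0033,0],
    [0.0395,0,0.0395,0.005,-0.0092,-0.0033,0],
  ],
)

```text
clock: 10.0
eef_pos: [524.8, -176.2, 160.0]
tcp_rot: [3.14, 0.787, 1.658]
contact_force: [-0.4, -0.3, -0.2]
opening: 0.121
grasp_force: 42.7
```

```bash
python3 - <<'E'
from h import *
s=sensors.sense();R=Ro.from_euler("xyz",s["tcp_rot"]).as_matrix();gp=s["eef_pos"]-19*R[:,2]
print(s["qpos"],"gp",gp,"tip z",gp[2]-107.5,s["contact_force"],s["wrist_torque"])
E
```

```text
[ 0.1264405   0.41376172  2.01490001 -0.97297453  1.02771599  0.70372803] gp [ 523.58924205 -162.83581794  173.42905998] tip z 65.92905997597083 [-0.36647524 -0.2712338  -0.15260725] [ 0.37648299  0.02091886 -0.00983586]
```

Contact is gone. I'll go down to a tip height of about 38 mm, which is past the plug height.

To row units: 0.02 m / 0.6 = 0.0333, 0.0175 m / 0.6 = 0.0292.

Request:
move_arm(
  motion=[
    [0,0,0,0.0042,0,0.0042,0],
    [0,0,0,0.0083,0,0.0083,0],
    [0,0,0,0.0125,0,0.0125,0],
    [0,0,0,0.0167,0,0.0167,0],
    [0,0,0,0.0208,0,0.0208,0],
    [0,0,0,0.025,0,0.025,0],
    [0,0,0,0.0292,0,0.0292,0],
    [0,0,0,0.0333,0,0.0333,0],
  ],
)

```text
clock: 11.0
eef_pos: [524.0, -176.4, 131.6]
tcp_rot: [3.141, 0.787, 1.657]
contact_force: [-0.3, 0.5, -0.9]
opening: 0.117
grasp_force: 42.7
```

The tip is at about 37.5 mm with no resistance, below the plug height, so this is the deep sleeve. I'll keep going to just above the floor.

Request:
move_arm(
  motion=[
    [0,0,0,0.005,0,0.005,0],
    [0,0,0,0.01,0,0.01,0],
    [0,0,0,0.015,0,0.015,0],
    [0,0,0,0.02,0,0.02,0],
    [0,0,0,0.0233,0,0.0233,0],
    [0,0,0,0.0267,0,0.0267,0],
    [0,0,0,0.0283,0,0.0283,0],
    [0,0,0,0.03,0,0.03,0],
  ],
)

```text
clock: 12.0
eef_pos: [524.1, -176.5, 106.4]
tcp_rot: [3.141, 0.787, 1.657]
contact_force: [-1.4, 0.2, 0.1]
opening: 0.12
grasp_force: 42.7
```

```bash
python3 - <<'E'
from h import *
s=sensors.sense();R=Ro.from_euler("xyz",s["tcp_rot"]).as_matrix();gp=s["eef_pos"]-19*R[:,2]
print(s["qpos"],"gp",gp,"tip z",gp[2]-107.5,s["contact_force"],s["wrist_torque"])
E
```

```text
[ 0.12616979  0.50971662  2.03420658 -1.03553591  0.96624402  0.81934664] gp [ 522.90084972 -163.0736746   119.81692295] tip z 12.316922948896291 [-1.44126813  0.153678    0.08221789] [ 0.35425019  0.08162657 -0.05381986]
```

To row units: -0.13 m / 0.6 = -0.2167, -0.09 m / 0.6 = -0.15.

Request:
move_arm(
  motion=[
    [0,0,0,0,0,0,0.045],
    [0,0,0,0,0,0,0.045],
    [0,0,0,0,0,0,0.045],
    [0,0,0,0,0,0,0.045],
    [0,0,0,0,0,-0.0333,0.045],
    [0,0,0,0,0,-0.0833,0.045],
    [0,0,0,0,0,-0.15,0.045],
    [0,0,0,0,0,-0.2167,0.045],
  ],
)

```text
clock: 13.0
eef_pos: [515.6, -83.0, 199.9]
tcp_rot: [3.14, 0.786, 1.658]
contact_force: [0.6, 0.9, -0.5]
opening: 0.524
grasp_force: 0.0
```

To row units: -0.1 m / 0.6 = -0.1667, -0.08 m / 0.6 = -0.1333.

Request:
move_arm(
  motion=[
    [0,0,0,-0.05,0,-0.0667,0.045],
    [0,0,0,-0.0833,0,-0.1333,0.045],
    [0,0,0,-0.0833,0,-0.1667,0.045],
    [0,0,0,-0.0833,0,-0.1667,0.045],
  ],
)

```text
clock: 13.5
eef_pos: [513.2, -47.8, 305.8]
tcp_rot: [3.137, 0.785, 1.656]
contact_force: [-1.0, -0.1, -1.0]
opening: 0.526
grasp_force: 0.0
```

```bash
python3 - <<'E'
from h import *
s=sensors.sense();print(s["clock"],s["eef_pos"],s["contact_force"],s["opening"])
for n in("scene","top"):
    im,d=grab_frame(n);P=pts(n,d);hsv=cv2.cvtColor(im,cv2.COLOR_RGB2HSV)
    q=(P[...,2]>90)&(P[...,2]<175)&(np.linalg.norm(P[...,:2]-SL[1],axis=-1)<40)
    print(n,q.sum(),P[q].min(0),P[q].max(0),P[q].mean(0),"pred cap",proj(n,[*SL[1],148]))
    if n=="scene": cv2.imwrite("pics/f.png",cv2.resize(im[190:310,290:430,::-1],None,fx=4,fy=4,interpolation=cv2.INTER_CUBIC))
E
```

```text
13.5 [513.15386819 -47.83341311 305.83206582] [-1.03728901 -0.10854341 -1.04075224] 0.5264126580966297
scene 82 [ 514.35757445 -171.73749609   90.48896489] [ 525.67738586 -156.72908274  148.20570672] [ 519.30258932 -167.38354385  121.97925203] pred cap [354.97849184 241.3032265 ]
top 30 [ 518.09835201 -170.85554883   94.05449517] [ 527.4109754  -158.63728518  149.80287408] [ 522.17646185 -163.9881821   131.28391511] pred cap [392.37602992 212.47131386]
```

View pics/f.png

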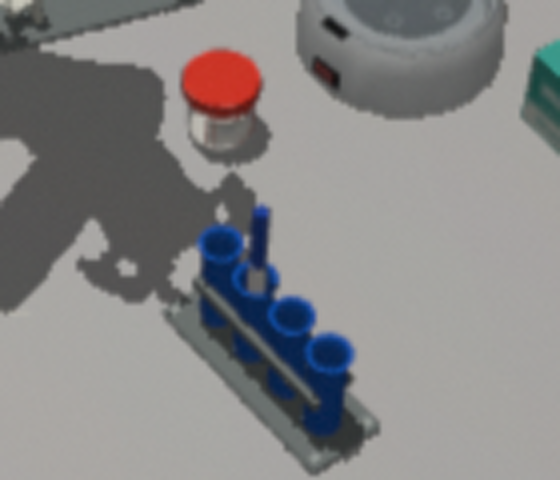

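The marker stands upright in sleeve 1, cap top at (262,208) in the crop. Its top measures about 148–149 mm, so it is on the floor at 9 mm, and the arm is clear.

```bash
python3 -c "
from rig import order;print(order.sign_off())"
```

```text
the job is handed in; nothing more can be done
None
```

The blue marker stands upright, cap on top, fully down in the deep sleeve (sleeve 1); its top measured about 148 mm, which puts the plain end on the 9 mm floor. The arm was clear when I handed the job in at about 14 s; no verdict came back.

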